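# Ready the circuit-board holder

### The job

Get the board holder ready for the next board. First turn the lift knob anticlockwise back to its zero stop, so that the support pins are fully down; then squeeze the lock button in the handle of the telescoping arm and draw the arm out until its pointer stands at the second long mark of the rule (100 mm between the jaws). Finish while still holding the arm steady at that mark against its spring, so that I can lay the board in, and leave the solder spool, the flux jar and the loose board where they are.

Things in the scene. Friction and masses are not known exactly. Their poses are not given: they have to be found in the camera images.
- holder: Grey board holder fixed to the bench: base plate 375 x 120 mm, 16 thick, on it a square outer tube (30 mm wide, top 57 above the bench) from which a bar telescopes. Origin on the bench under the fixed jaw's face (jaws: 70 mm wide, 93 tall). x: direction in which the arm is drawn out, z up. Base from x = -200 to +175, y = -60 to +60; lift box with the knob at x = -80, y = +60 (56 x 56, 50 tall).
- lift_knob (a joint): Lift knob's angle, rad: 0 at the zero stop (white line on its bar points along the holder's +x, at the black line on the lift box), growing clockwise seen from above, up to 1.6. Starts between 0.6 and 1.3, stays where left (friction 0.05 N m); its cam raises the two support pins 7.5 mm per rad.
- knob_grip (a point): Grip point of the black lift knob, on its upright axis, 72 mm above the bench. Skirt 44 mm in diameter, top at 58 mm; on it an upright bar 42 mm long, 12 thick, from 58 to 83 mm above the bench. Take the bar across its thickness from above, fingertips at 60 mm or higher. The frame turns with the knob: x along the bar to its white-line end, y across it, z up.
- slide_bar (a joint): How far the telescoping arm (bar, moving jaw, handle) is drawn out, m: 0 shut (jaws 30 mm apart, as at the start), 0.070 at the second long mark (jaws 100 mm apart), 0.130 end stop. A spring pulls it shut: 4 N when shut, 7.5 N at the mark. A ratchet stops it from opening unless the lock button is squeezed in; it can always run back shut.
- head: Moving jaw with its handle on the end of the telescoping bar; slides along the holder's x, axes as the holder's. Its origin coincides with the holder's when shut (it does not lie on the part): use point head_grip.
- head_grip (a point): Grip point of the handle, mid-thickness, level with the button, 75 mm above the bench: an upright black block behind the moving jaw, 46 mm long (holder's x), 28 thick (y), from 40 to 96 mm above the bench. Take it from above across its thickness, one finger on the lock button (-y side), one on the plain +y side. The jaw plate (70 mm wide) begins 26 mm from here towards -x; the +x side is open.
- button_face (a point): Centre of the lock button's outer face, 73 mm above the bench: a steel push plate 22 mm long, 26 tall, in the handle's -y side, standing 6 mm proud (handle 34 mm over the button, 29 mm with it squeezed in).
- lock_button (a joint): How far the lock button is pushed in, m: 0 out, 0.005 fully in. A spring of 3 N, 7 N fully in; the ratchet lets go from about 0.003. Squeeze it with 20 N or more between the fingers.
- pointer (a point): Tip of the thin steel pointer at the foot of the moving jaw, 19 mm above the bench, close over the rule; it moves with the arm.
- mark (a point): Inner end of the rule's second long mark (100 mm between the jaws). The rule lies on the base along its -y side; black marks every 10 mm of jaw gap from 30 to 150 mm, those for 50, 100 and 150 long (11.5 mm), the others short (5 mm). Axes as the holder's; the arm is at the mark when the pointer's x equals this point's.
- spool: Bystander: solder spool, upright, 64 mm in diameter, 50 mm tall; origin at the centre of its underside. Leave alone.
- flux_jar: Bystander: small amber glass jar with a white cap, 56 mm in diameter, 62 mm tall; origin at the centre of its underside. Leave alone.
- board: Bystander: the next circuit board, lying flat, 70 x 98 mm, with parts up to 19 mm tall; origin at the centre of its underside. Leave alone.

How it is judged:
By the outcome, as a careful person would: the job done as asked, in the order asked, and still so for the second after the job is handed in, while the arm keeps its last pose, push and grip.
It also fails if it takes over 45 s, if anything falls off the work surface, if the arm or the gripper's body presses on something with over 40 N, if the wrist force passes 120 N, or if a joint passes its speed limit or range.

### The arm

A 6-joint arm with a two-finger parallel gripper is mounted at the origin on the work surface. World frame = base frame: x ahead of the robot, y to its left, z up, the work surface at z = 0. Lengths are in m, angles in degrees, forces in N, time in s.
With the tool pointing down it reaches from about 0.4 to 0.825 m from the base axis. Payload 7 kg.
Tool frame: the origin (TCP) lies midway between the tips of the shut fingers; the grasp point (between the pads) lies 19 mm behind it; z points along the fingers, y is the line along which they close (so a half turn about z gives the same grasp; the last joint's range is limited). The gripper opens to 88 mm and grips with 3 to 60 N. Pads are 19 mm wide; open, the fingers measure 130 mm over their backs; the gripper's body (78 mm by 193 mm) begins 47 mm behind the grasp point.
Start: joints at [92.481, 20.546, 0.682, 0, -70.136, -16.507], TCP at [0.164, 0.655, 0.227] pointing down, gripper open.
Joint ranges: [-176.03, 176.03], [-82.01, 121.73], [-58.28, 71.71], [-173.87, 95.51], [-174.79, -0.11], [-173.66, 173.66]. Speed limits (degrees/s): [136.94, 136.94, 172.46, 180, 180, 180].

### API

Orientations are given as [roll, pitch, yaw] about the fixed x, y, z axes, in that order (R = Rz(yaw) Ry(pitch) Rx(roll)).
In Python, from plant import ctrl gives the robot as it stands.
- The arm moves only by the tool arm_command, never from a script. Its argument "steps" is a list of rows, each an object with "translation": the shift along the tool's x, y, z in mm, a list of three; "rotation": the turn, a rotation vector about the tool's x, y, z in units of 5 degrees (1.0 is 5 degrees), a list of three; "claw": the finger opening in mm, from 0 to 87.6. In form: [{"translation": [x, y, z], "rotation": [rx, ry, rz], "claw": claw}, ...]. A call has 1 to 5 rows; each row is the pose to reach, as a shift and turn from the pose commanded when the call began, along the tool's axes at that moment; what a row does not reach only later rows make up. A row lasts 1/10 s, in which the tool goes at most 50 mm and 8.59 degrees, less where a joint would pass 70% of its speed; a pose out of reach is approached as far as the arm can. A call with a gripper value outside its range is refused whole. The fingers move at their own pace and stop on an object; the grip force is fixed at half the most. Time passes only in rows, so rows that repeat a pose let the fingers close. It gives the time, the measured TCP pose, the force, the opening and the grip force at its end, in the units of the state.
- ctrl.get_obs(): the state, without advancing time (a new reading comes with each control period).
- ctrl.snapshot(name): name is "scene" or "side" or "wrist"; returns (picture, depth): 480x640x3 uint8, red, green, blue; 480x640 float32, m along the optical axis (not along the pixel's ray), 0 where there is no reading.
- ctrl.calibration(name): a dict with "vertical_fov" (degrees; the focal length in pixels is half the picture's height over the tangent of half this angle, whatever the lens; pixels are square), "cx", "cy" (the principal point, pixels), "k1" (the pictures are not rectified: a ray, as slopes to the right and down, at radius r is drawn at 1 + k1 r^2 times it, then the intrinsics apply), "rvec" (rotation vector, rad) and "tvec" (3), from world to camera coordinates, as OpenCV has them; the wrist camera has in their place "hand_eye" (4x4, takes a point from camera to tool coordinates, whose origin is the TCP and whose axes are the flange's). Camera axes: x right, y down, z forward; pixel columns grow to the right and rows downward; lengths in m; the calibration is good to about 2 mm. A picture is of the moment at which its call begins: read the wrist's pose just before it. calibration takes no time and is no camera call.
- ctrl.close_job(): hands the job in; it is judged then, once.
The state is a dict: "clock": time; "joint_pos": joint angles; "qvel": joint speeds; "tau": joint torques, N m; "tool_pos": TCP position; "orientation": TCP orientation; "force": force on the tool from outside, world axes, zero at the start; "moment": the same for the moment, N m; "opening": finger opening in m; "gripper_force": force on a finger pad.
Only numpy, scipy, OpenCV 4.12 (cv2) and the standard library are available. Lean on these libraries where they do the work, as an engineer would, in place of code of your own. Each camera call takes 0.05 s, during which the arm holds its last target. There are 200 camera calls.

## Working session

There is one attempt and no reset: what is moved stays moved. The work goes in short steps, Python scripts to look and compute and a tool call to move; the robot and the scene stay as the last step left them, time stands still between calls to the robot, and variables do not carry over. Pictures are saved under pics/ and viewed, at most 10 in all, crops included, and the job is handed in when it is done.

Besides the shell and the picture viewer there is one more tool, called after ">>>" as name(argument=value, ...) on one line, values as JSON. arm_command: Moves the arm, as the interface text tells. Its arguments: {"type":"object","properties":{"steps":{"type":"array"}},"required":["steps"]}

```bash
mkdir -p pics
cat > h.py <<'E'
import numpy as np,cv2
from scipy.spatial.transform import Rotation as R
from plant import ctrl
def K(n):
    c=ctrl.calibration(n); f=240/np.tan(np.radians(c["vertical_fov"])/2); return c,f
def snap(n,tag):
    o=ctrl.get_obs(); p,d=ctrl.snapshot(n); cv2.imwrite(f"pics/{tag}.png",p[:,:,::-1]); 
    np.savez(f"pics/{tag}.npz",d=d,p=p,pos=o["tool_pos"],ori=o["orientation"]); return p,d,o
def cam2w(n,tag):
    c,f=K(n); z=np.load(f"pics/{tag}.npz")
    if "hand_eye" in c:
        T=np.eye(4); T[:3,:3]=R.from_euler("xyz",z["ori"],degrees=True).as_matrix(); T[:3,3]=z["pos"]
        return T@np.array(c["hand_eye"])
    T=np.eye(4); T[:3,:3]=R.from_rotvec(np.ravel(c["rvec"])).as_matrix(); T[:3,3]=np.ravel(c["tvec"]); return np.linalg.inv(T)
def ray(n,u,v):
    c,f=K(n); x=np.array([(u-c["cx"])/f,(v-c["cy"])/f]); s=x.copy()
    for _ in range(30): s=x/(1+c["k1"]*(s@s))
    return np.array([s[0],s[1],1.])
def pt(n,tag,u,v):   # by depth
    d=np.load(f"pics/{tag}.npz")["d"]; T=cam2w(n,tag); w=d[v-1:v+2,u-1:u+2]; 
    return T[:3,:3]@(ray(n,u,v)*np.median(w))+T[:3,3]
def pz(n,tag,u,v,z): # on plane z
    T=cam2w(n,tag); r=T[:3,:3]@ray(n,u,v); o=T[:3,3]; return o+r*(z-o[2])/r[2]
E
python3 - <<'E'
from h import *
np.set_printoptions(precision=3,suppress=True)
for n in("scene","side","wrist"):
    snap(n,n+"0"); print(n,cam2w(n,n+"0").round(3).tolist())
print(ctrl.get_obs())
E
```

```text
scene [[0.762, 0.421, -0.493, 1.103], [0.648, -0.469, 0.601, -0.679], [0.022, -0.777, -0.63, 0.849], [0.0, 0.0, 0.0, 1.0]]
side [[0.995, -0.057, 0.083, 0.44], [-0.1, -0.497, 0.862, -0.768], [-0.008, -0.866, -0.5, 0.554], [0.0, 0.0, 0.0, 1.0]]
wrist [[-0.242, -0.934, -0.263, 0.234], [-0.97, 0.233, 0.065, 0.637], [0.0, 0.271, -0.963, 0.383], [0.0, 0.0, 0.0, 1.0]]
{'clock': 0.15, 'joint_pos': array([ 92.481,  20.583,   0.646,  -0.014, -70.137, -16.505]), 'qvel': array([ 0.019, -0.177,  0.119,  0.052, -0.05 , -0.035]), 'tau': array([ -0.001, -58.328,  29.329,   7.001,   0.009,  -0.   ]), 'tool_pos': array([0.164, 0.655, 0.226]), 'orientation': array([179.926,  -0.009, -14.029]), 'force': array([0.135, 0.228, 0.294]), 'moment': array([-0.008, -0.032,  0.022]), 'gripper_force': 0.0, 'opening': 0.08785156912503439}
```

View pics/scene0.png

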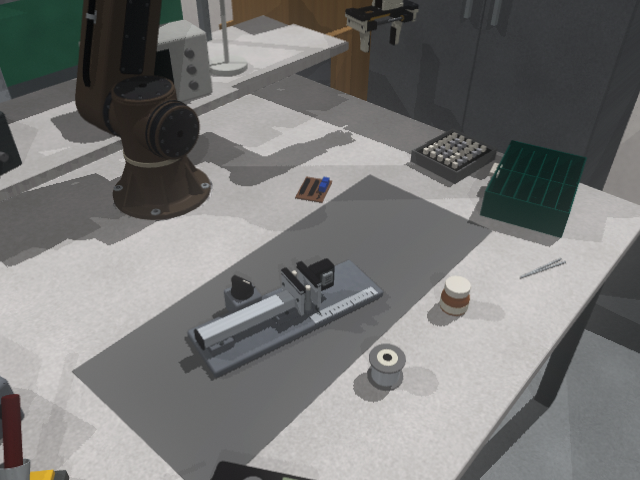

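View pics/wrist0.png

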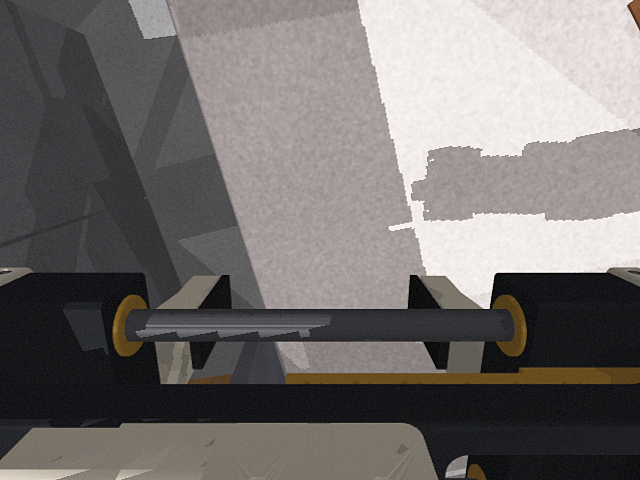

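Scene: the holder lies with its -x end near (200,350) and its +x end near (365,280), the knob at (242,285) and the handle at (322,270). The wrist view shows only bench.

Run:
```python
from h import *
np.set_printoptions(precision=4,suppress=True)
p=cv2.imread("pics/scene0.png")[245:385,175:395]; q=cv2.imread("pics/side0.png")
cv2.imwrite("pics/c1.png",cv2.resize(p,None,fx=3.6,fy=3.6,interpolation=cv2.INTER_CUBIC))
for u,v,z in((213,375,.016),(382,293,.016),(349,262,.016)): print(pz("scene","scene0",u,v,z))
for u,v in((242,281),(320,264),(386,352),(457,281),(314,188)): print(u,v,pt("scene","scene0",u,v))
```

```text
[ 0.54   -0.2985  0.016 ]
[0.638  0.0596 0.016 ]
[0.529  0.0891 0.016 ]
242 281 [ 0.459  -0.1486  0.0826]
320 264 [ 0.5473 -0.0274  0.0972]
386 352 [ 0.7505 -0.0859  0.0521]
457 281 [0.7531 0.1433 0.062 ]
314 188 [0.2819 0.2558 0.0101]
```

View pics/c1.png

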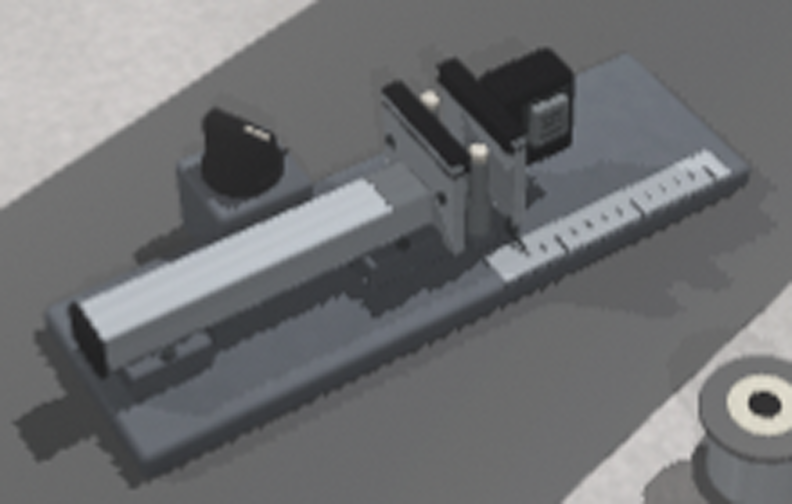

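View pics/side0.png

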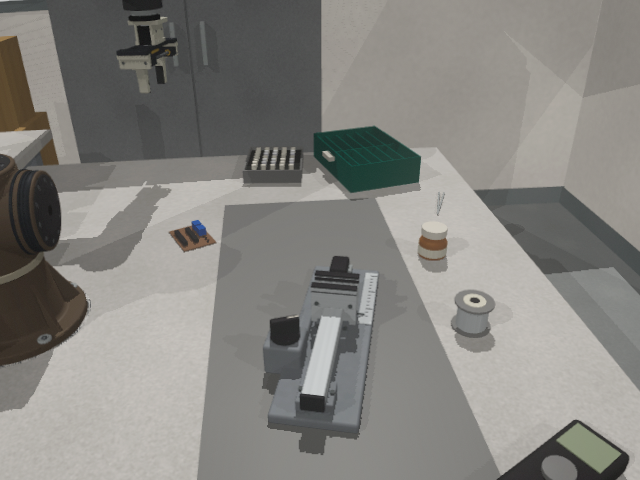

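The side view confirms this. From the base corners, the holder origin is about (0.536,-0.093) with yaw about 74.8°, and the knob is near (0.457,-0.152). I'm moving over the knob in arcs.

>>> arm_command(steps=[{"translation": [45, 18, 0], "rotation": [0, 0, 1.46], "claw": 60}, {"translation": [90, 36, 0], "rotation": [0, 0, 2.92], "claw": 60}, {"translation": [135, 53, 0], "rotation": [0, 0, 4.38], "claw": 60}, {"translation": [180, 71, 0], "rotation": [0, 0, 5.84], "claw": 60}, {"translation": [224, 88, 0], "rotation": [0, 0, 7.3], "claw": 60}])

```text
clock: 0.65
tool_pos: [0.3608, 0.5137, 0.2265]
orientation: [180.0, -0.0, -50.8]
force: [1.4, 1.1, -0.7]
opening: 0.061
gripper_force: 0.0
```

```bash
cat > go.py <<'E'
from h import *
import sys
x,y,z,yaw=map(float,sys.argv[1:5]); o=ctrl.get_obs()
Rm=R.from_euler("xyz",o["orientation"],degrees=True)
print("at",o["clock"],o["tool_pos"].round(4),o["orientation"].round(2),"shift mm",(Rm.inv().apply(np.array([x,y,z])-o["tool_pos"])*1000).round(1),
 "rot", np.round((Rm.inv()*R.from_euler("xyz",[180,0,yaw],degrees=True)).as_rotvec(degrees=True)/5,2),o["force"].round(1),o["opening"].round(4),o["gripper_force"],o["joint_pos"].round(1))
E
python3 go.py .46 .31 .226 -87
```

```text
Traceback (most recent call last):
  File "go.py", line 6, in <module>
    "rot", np.round((Rm.inv()*R.from_euler("xyz",[180,0,yaw],degrees=True)).as_rotvec(degrees=True)/5,2),o["force"].round(1),o["opening"].round(4),o["gripper_force"],o["joint_pos"].round(1))
                                                                                                                             ^^^^^^^^^^^^^^^^^^
AttributeError: 'float' object has no attribute 'round'
```

>>> arm_command(steps=[{"translation": [44, 10.5, 0], "rotation": [0, 0, 1.46], "claw": 40}, {"translation": [88, 21, 0], "rotation": [0, 0, 2.92], "claw": 40}, {"translation": [133, 31.5, 0], "rotation": [0, 0, 4.38], "claw": 40}, {"translation": [177, 42, 0], "rotation": [0, 0, 5.84], "claw": 40}, {"translation": [221, 52.5, 0], "rotation": [0, 0, 7.3], "claw": 40}])

```text
clock: 1.15
tool_pos: [0.46, 0.3094, 0.2265]
orientation: [180.0, 0.0, -87.3]
force: [0.7, 0.4, 0.2]
opening: 0.0405
gripper_force: 0.0
```

```bash
sed -i 's/o\["opening"\].round(4)/round(o["opening"],4)/' go.py; python3 go.py .48 .08 .226 -123
```

```text
at 1.15 [0.46   0.3094 0.2265] [180.     0.   -87.32] shift mm [230.1  -9.3   0.5] rot [ 0.   -0.    7.14] [0.7 0.4 0.2] 0.0405 0.0 [ 54.2   9.2 -14.7  -0.  -66.1 -51.5]
```

>>> arm_command(steps=[{"translation": [46, -2, 0], "rotation": [0, 0, 1.46], "claw": 40}, {"translation": [92, -4, 0], "rotation": [0, 0, 2.92], "claw": 40}, {"translation": [138, -6, 0], "rotation": [0, 0, 4.38], "claw": 40}, {"translation": [184, -7.5, 0], "rotation": [0, 0, 5.84], "claw": 40}, {"translation": [230, -9, 0], "rotation": [0, 0, 7.3], "claw": 40}])

```text
clock: 1.65
tool_pos: [0.4801, 0.0802, 0.2266]
orientation: [-180.0, 0.0, -123.8]
force: [1.4, 0.1, 0.5]
opening: 0.0403
gripper_force: 0.0
```

```bash
python3 go.py .457 -.152 .226 -160
python3 - <<'E'
from h import *
for i,j in((233.3,275.6),(243.1,280),(250,283.3)): print(pz("scene","scene0",i,j,.083))
E
```

```text
at 1.65 [0.4801 0.0802 0.2266] [-1.8000e+02  1.0000e-02 -1.2381e+02] shift mm [ 205.8 -110.     0.6] rot [0.   0.   7.24] [1.4 0.1 0.5] 0.0403 0.0 [ 32.7   2.5 -22.3  -0.  -65.1 -66.5]
[ 0.43615486 -0.14946722  0.083     ]
[ 0.45889528 -0.14560267  0.083     ]
[ 0.47509612 -0.14329693  0.083     ]
```

>>> arm_command(steps=[{"translation": [41, -22, 0], "rotation": [0, 0, 1.6], "claw": 40}, {"translation": [82, -44, 0], "rotation": [0, 0, 3.2], "claw": 40}, {"translation": [123, -66, 0], "rotation": [0, 0, 4.8], "claw": 40}, {"translation": [164, -88, 0], "rotation": [0, 0, 6.4], "claw": 40}, {"translation": [205, -110, 0], "rotation": [0, 0, 8], "claw": 40}])

```text
clock: 2.15
tool_pos: [0.4583, -0.1514, 0.2268]
orientation: [-180.0, 0.0, -163.8]
force: [0.8, -0.5, 0.0]
opening: 0.0402
gripper_force: 0.0
```

```bash
python3 - <<'E'
from h import *
p,d,o=snap("wrist","w1"); print(o["tool_pos"],o["orientation"])
E
python3 go.py .456 -.148 .15 -171
```

```text
[ 0.45833621 -0.15139773  0.2267673 ] [-1.79996761e+02  3.06050059e-02 -1.63838488e+02]
at 2.2 [ 0.4572 -0.1562  0.2265] [-1.7995e+02 -8.0000e-02 -1.6448e+02] shift mm [-1.1  8.3 76.5] rot [-0.01 -0.02  1.3 ] [ 1.4 -4.6  0.8] 0.0404 0.0 [  4.6   2.2 -22.7   0.1 -65.1 -79.1]
```

View pics/w1.png

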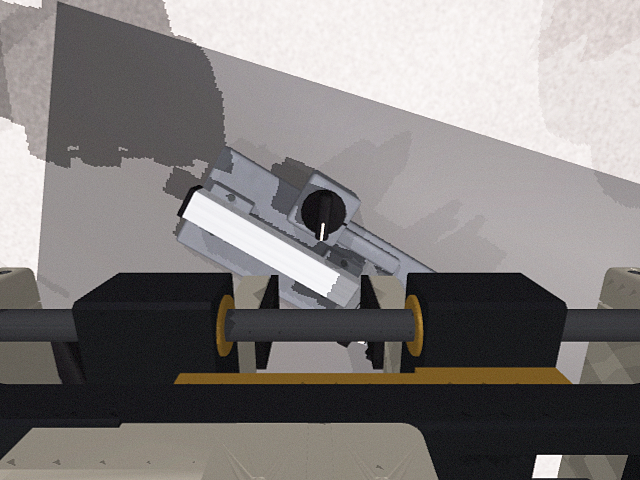

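The wrist view shows the knob at (323,212) with the white line at (322,232) pointing down the image, almost in line with the tool's -x. The tube runs from (190,205) to (345,290).

```bash
cat >> h.py <<'E'
def cloud(n,tag):
    d=np.load(f"pics/{tag}.npz")["d"]; c,f=K(n); T=cam2w(n,tag); v,u=np.mgrid[:480,:640]
    x=np.stack([(u-c["cx"])/f,(v-c["cy"])/f],-1); s=x.copy()
    for _ in range(20): s=x/(1+c["k1"]*(s**2).sum(-1,keepdims=True))
    P=np.concatenate([s,np.ones_like(s[...,:1])],-1)*d[...,None]; P=P@T[:3,:3].T+T[:3,3]; P[d==0]=np.nan; return P
E
python3 - <<'E'
from h import *
np.set_printoptions(precision=4,suppress=True)
for u,v in((323,224),(321.5,240),(324,192)): print(pz("wrist","w1",u,v,.083))
P=cloud("wrist","w1"); im=np.load("pics/w1.npz")["p"]
m=np.zeros((480,640),bool); m[170:262,270:380]=1
def pca(q):
    r,(w,h),a=cv2.minAreaRect((q[:,:2]*1000).astype(np.float32)); c=q[:,:2]-q[:,:2].mean(0); V=np.linalg.svd(c,full_matrices=False)[2][0]
    print(len(q),q.mean(0),"ang",np.degrees(np.arctan2(V[1],V[0])),"rect",r,w,h,a)
pca(P[m&(P[...,2]>.072)&(P[...,2]<.1)])
m[:]=0; m[170:300,175:360]=1
q=m&(P[...,2]>.052)&(P[...,2]<.063)&(im.min(-1)>190); pca(P[q])
E
```

```text
[ 0.457  -0.1477  0.083 ]
[ 0.4716 -0.1448  0.083 ]
[ 0.4293 -0.1549  0.083 ]
618 [ 0.4508 -0.1489  0.0817] ang 9.759065486132856 rect (452.0303039550781, -148.531005859375) 41.98842239379883 11.972071647644043 9.764692306518555
4626 [ 0.5    -0.1989  0.0563] ang -105.21890627360818 rect (501.3384704589844, -195.825439453125) 163.4425048828125 30.03757095336914 74.79718780517578
```

```bash
python3 go.py .452 -.1485 .062 -170.2
```

```text
at 2.2 [ 0.4572 -0.1562  0.2265] [-1.7995e+02 -8.0000e-02 -1.6448e+02] shift mm [  2.7   8.9 164.5] rot [-0.01 -0.02  1.14] [ 1.4 -4.6  0.8] 0.0404 0.0 [  4.6   2.2 -22.7   0.1 -65.1 -79.1]
```

>>> arm_command(steps=[{"translation": [4.5, 4, 20], "rotation": [0, 0, 1.25], "claw": 40}, {"translation": [4.5, 4, 50], "rotation": [0, 0, 1.25], "claw": 40}, {"translation": [4.5, 4, 80], "rotation": [0, 0, 1.25], "claw": 40}, {"translation": [4.5, 4, 105], "rotation": [0, 0, 1.25], "claw": 40}, {"translation": [4.5, 4, 115], "rotation": [0, 0, 1.25], "claw": 40}])

```text
clock: 2.7
tool_pos: [0.4519, -0.1471, 0.1093]
orientation: [180.0, -0.2, -169.8]
force: [0.2, 0.6, -0.6]
opening: 0.0401
gripper_force: 0.0
```

```bash
python3 go.py .452 -.1485 .062 -170.2
```

```text
at 2.7 [ 0.4519 -0.1471  0.1093] [ 179.96   -0.21 -169.8 ] shift mm [-0.  -1.4 47.3] rot [ 0.01 -0.04  0.08] [ 0.2  0.6 -0.6] 0.0401 0.0 [  5.7   8.5 -32.9  -0.  -48.8 -85.5]
```

>>> arm_command(steps=[{"translation": [0, -1, 20], "rotation": [0, 0, 0.08], "claw": 40}, {"translation": [0, -1, 40], "rotation": [0, 0, 0.08], "claw": 40}, {"translation": [0, -1, 48.5], "rotation": [0, 0, 0.08], "claw": 40}, {"translation": [0, -1, 48.5], "rotation": [0, 0, 0.08], "claw": 40}, {"translation": [0, -1, 48.5], "rotation": [0, 0, 0.08], "claw": 20}])

```text
clock: 3.2
tool_pos: [0.4544, -0.1481, 0.0639]
orientation: [-180.0, 0.0, -170.2]
force: [0.3, -0.3, 0.3]
opening: 0.036
gripper_force: 0.0
```

>>> arm_command(steps=[{"translation": [0, 0, 0], "rotation": [0, 0, 0], "claw": 5}, {"translation": [0, 0, 0], "rotation": [0, 0, 0], "claw": 0}, {"translation": [0, 0, 0], "rotation": [0, 0, 0], "claw": 0}, {"translation": [0, 0, 0], "rotation": [0, 0, 0], "claw": 0}])

```text
clock: 3.6
tool_pos: [0.4542, -0.1489, 0.0637]
orientation: [-179.9, 0.0, -170.1]
force: [-0.2, -6.5, 1.2]
opening: 0.0118
gripper_force: 30.0
```

>>> arm_command(steps=[{"translation": [0, -0.5, 0], "rotation": [0, 0, -1.2], "claw": 0}, {"translation": [0, -0.5, 0], "rotation": [0, 0, -2.4], "claw": 0}, {"translation": [0, -0.5, 0], "rotation": [0, 0, -3.6], "claw": 0}, {"translation": [0, -0.5, 0], "rotation": [0, 0, -4.8], "claw": 0}, {"translation": [0, -0.5, 0], "rotation": [0, 0, -6], "claw": 0}])

```text
clock: 4.1
tool_pos: [0.4538, -0.1481, 0.0637]
orientation: [180.0, 0.0, -139.9]
force: [-3.0, 6.5, 7.3]
opening: 0.0123
gripper_force: 30.0
```

>>> arm_command(steps=[{"translation": [0, 0, 0], "rotation": [0, 0, -1.2], "claw": 0}, {"translation": [0, 0, 0], "rotation": [0, 0, -2.4], "claw": 0}, {"translation": [0, 0, 0], "rotation": [0, 0, -3.6], "claw": 0}, {"translation": [0, 0, 0], "rotation": [0, 0, -4.8], "claw": 0}, {"translation": [0, 0, 0], "rotation": [0, 0, -6], "claw": 0}])

```text
clock: 4.6
tool_pos: [0.4529, -0.1476, 0.0637]
orientation: [179.9, 0.1, -110.0]
force: [-6.5, 10.9, 12.8]
opening: 0.0115
gripper_force: 30.0
```

```bash
python3 go.py .452 -.1485 .062 -105.2; python3 -c "
from h import *
print(ctrl.get_obs()['moment'])"
```

```text
at 4.6 [ 0.4529 -0.1476  0.0637] [ 1.7992e+02  6.0000e-02 -1.0996e+02] shift mm [1.2 0.5 1.7] rot [ 0.02  0.01 -0.95] [-6.5 10.9 12.8] 0.0115 30.00598132610321 [  5.6  12.2 -35.9  -0.1 -42.  -25.5]
[ 4.38696106  2.54619765 -0.08849881]
```

>>> arm_command(steps=[{"translation": [0, 0, 0], "rotation": [0, 0, -0.5], "claw": 0}, {"translation": [0, 0, 0], "rotation": [0, 0, -1.0], "claw": 0}, {"translation": [0, 0, 0], "rotation": [0, 0, -1.3], "claw": 0}, {"translation": [0, 0, 0], "rotation": [0, 0, -1.6], "claw": 0}, {"translation": [0, 0, 0], "rotation": [0, 0, -1.6], "claw": 0}])

```text
clock: 5.1
tool_pos: [0.4527, -0.1477, 0.0636]
orientation: [179.9, 0.1, -102.2]
force: [-7.3, 9.9, 12.5]
opening: 0.0119
gripper_force: 30.9
```

```bash
python3 go.py .452 -.1485 .062 -105.2; python3 -c "
from h import *
print(ctrl.get_obs()['moment'])"
```

```text
at 5.1 [ 0.4527 -0.1477  0.0636] [ 1.7992e+02  7.0000e-02 -1.0222e+02] shift mm [1.  0.5 1.6] rot [0.02 0.01 0.6 ] [-7.3  9.9 12.5] 0.0119 30.865967273712158 [  5.6  12.2 -35.9  -0.1 -42.  -17.7]
[ 3.7478738   2.38257383 -0.69353118]
```

>>> arm_command(steps=[{"translation": [0, 0, 0], "rotation": [0, 0, 0], "claw": 40}, {"translation": [0, 0, 0], "rotation": [0, 0, 0], "claw": 40}, {"translation": [0, 0, -40], "rotation": [0, 0, 0], "claw": 40}, {"translation": [0, 0, -85], "rotation": [0, 0, 0.3], "claw": 60}, {"translation": [-30, -14, -120], "rotation": [0, 0, 0.6], "claw": 60}])

```text
clock: 5.6
tool_pos: [0.4727, -0.1236, 0.1855]
orientation: [-180.0, -0.0, -105.4]
force: [1.5, 0.8, 0.2]
opening: 0.0468
gripper_force: 0.0
```

>>> arm_command(steps=[{"translation": [-40, -19, -22], "rotation": [0, 0, 0], "claw": 60}, {"translation": [-80, -38, -45], "rotation": [0, 0, 0], "claw": 60}, {"translation": [-114, -54, -45], "rotation": [0, 0, 0], "claw": 60}, {"translation": [-114, -54, -45], "rotation": [0, 0, 0], "claw": 60}, {"translation": [-114, -54, -45], "rotation": [0, 0, 0], "claw": 60}])

```text
clock: 6.1
tool_pos: [0.5558, -0.0258, 0.2274]
orientation: [179.9, -0.0, -105.1]
force: [-0.1, -0.0, 0.2]
opening: 0.0602
gripper_force: 0.0
```

Run:
```python
from h import *
np.set_printoptions(precision=4,suppress=True)
p,d,o=snap("wrist","w2"); print(o["tool_pos"],o["orientation"],o["clock"],o["force"],o["opening"])
P=cloud("wrist","w2"); xh=np.array([.2622,.965]); O=np.array([.5309,-.087])
H=np.stack([(P[...,:2]-O)@xh,(P[...,:2]-O)@np.array([-.965,.2622]),P[...,2]],-1); np.save("pics/w2h.npy",H)
for lo,hi,n,b in((.09,.1,"handle/jaws",(-.05,.15,-.05,.05)),(.075,.1,"knob",(-.12,-.04,.03,.09)),(.05,.063,"tube",(-.2,.0,-.02,.02))):
    m=(H[...,2]>lo)&(H[...,2]<hi)&(H[...,0]>b[0])&(H[...,0]<b[1])&(H[...,1]>b[2])&(H[...,1]<b[3]); q=H[m]
    if len(q)>20: print(n,len(q),cv2.minAreaRect((q[:,:2]*1000).astype(np.float32)),np.percentile(q,[1,99],axis=0).tolist(),np.argwhere(m).mean(0))
```

```text
[ 0.5558 -0.0258  0.2274] [ 179.9431   -0.0337 -105.1123] 6.1 [-0.1044 -0.0439  0.1516] 0.06024202848121074
handle/jaws 4155 ((37.83792495727539, 0.08028030395507812), (91.9771728515625, 70.01451873779297), 0.001720980741083622) [[-0.008080503681913967, -0.03326142395791423, 0.09075120642658299], [0.08165854699818821, 0.033887532278202556, 0.09670496422657184]] [187.1723 328.7791]
knob 957 ((-80.13082885742188, 59.911712646484375), (42.1539192199707, 12.296609878540039), 0.17752256989479065) [[-0.09991389129267686, 0.05392960696199012, 0.07553888308132706], [-0.05930493093724703, 0.06577440872470786, 0.08392381870869722]] [ 42.767  404.9885]
tube 4713 ((-63.70427703857422, 0.35618019104003906), (109.30397033691406, 29.99181365966797), 0.25421109795570374) [[-0.11698043749443741, -0.014273088206322155, 0.05428435076010656], [-0.009960906005201184, 0.014735175640403048, 0.05814490103508909]] [ 67.3891 328.6442]
```

View pics/w2.png

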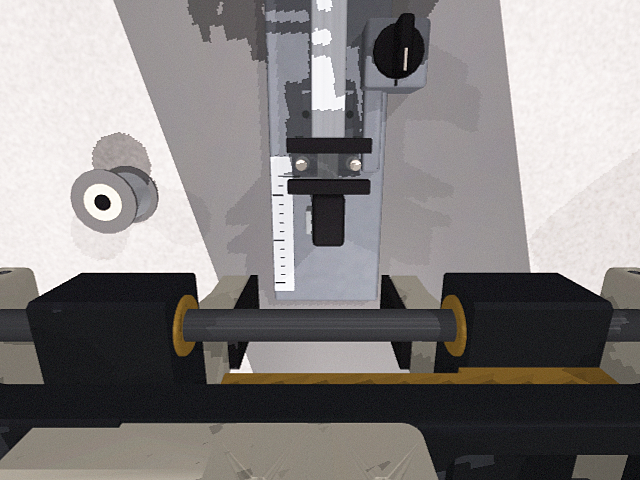

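Knob bar is parallel to the tube within 0.1°, with the white line (404,60) pointing to +x at the black line, so the knob is at zero. The handle is at (328,220), button on its left at (308,220).

```bash
python3 go.py .5474 -.0282 .054 -105.1
```

```text
at 6.15 [ 0.5554 -0.0264  0.2275] [ 1.7994e+02 -4.0000e-02 -1.0515e+02] shift mm [  3.7   7.  173.5] rot [ 0.01 -0.01 -0.01] [ 0.3 -0.6  0.3] 0.0599 0.0 [ 17.5   9.4 -14.4   0.  -66.3 -32.6]
```

>>> arm_command(steps=[{"translation": [3.7, 7, 25], "rotation": [0, 0, 0], "claw": 60}, {"translation": [3.7, 7, 55], "rotation": [0, 0, 0], "claw": 60}, {"translation": [3.7, 7, 85], "rotation": [0, 0, 0], "claw": 60}, {"translation": [3.7, 7, 105], "rotation": [0, 0, 0], "claw": 60}, {"translation": [3.7, 7, 110], "rotation": [0, 0, 0], "claw": 60}])

```text
clock: 6.65
tool_pos: [0.5458, -0.0294, 0.1158]
orientation: [179.8, -0.1, -105.3]
force: [-0.4, -0.7, -0.3]
opening: 0.0604
gripper_force: 0.0
```

```bash
python3 go.py .5474 -.0282 .054 -105.1
```

```text
at 6.65 [ 0.5458 -0.0294  0.1158] [ 1.7978e+02 -1.1000e-01 -1.0526e+02] shift mm [-1.7 -1.5 61.8] rot [ 0.04 -0.02 -0.03] [-0.4 -0.7 -0.3] 0.0604 0.0 [ 17.4  14.4 -23.9  -0.  -51.9 -32.7]
```

>>> arm_command(steps=[{"translation": [-0.5, -0.5, 20], "rotation": [0, 0, 0], "claw": 60}, {"translation": [-0.5, -0.5, 42], "rotation": [0, 0, 0], "claw": 60}, {"translation": [-0.5, -0.5, 58], "rotation": [0, 0, 0], "claw": 60}, {"translation": [-0.5, -0.5, 62.5], "rotation": [0, 0, 0], "claw": 60}, {"translation": [-0.5, -0.5, 62.5], "rotation": [0, 0, 0], "claw": 60}])

```text
clock: 7.15
tool_pos: [0.5486, -0.0282, 0.0559]
orientation: [180.0, -0.0, -105.2]
force: [-0.4, -0.1, 1.1]
opening: 0.0598
gripper_force: 0.0
```

```bash
python3 go.py .5474 -.0282 .054 -105.1
```

```text
at 7.15 [ 0.5486 -0.0282  0.0559] [ 1.7999e+02 -2.0000e-02 -1.0519e+02] shift mm [0.4 1.2 1.9] rot [ 0.   -0.   -0.02] [-0.4 -0.1  1.1] 0.0598 0.0 [ 17.5  18.8 -27.4   0.  -43.8 -32.7]
```

>>> arm_command(steps=[{"translation": [0, 1, 1.5], "rotation": [0, 0, 0], "claw": 40}, {"translation": [0, 1, 1.5], "rotation": [0, 0, 0], "claw": 20}, {"translation": [0, 1, 1.5], "rotation": [0, 0, 0], "claw": 0}, {"translation": [0, 1, 1.5], "rotation": [0, 0, 0], "claw": 0}, {"translation": [0, 1, 1.5], "rotation": [0, 0, 0], "claw": 0}])

```text
clock: 7.65
tool_pos: [0.5476, -0.0271, 0.0548]
orientation: [180.0, 0.0, -105.2]
force: [-0.5, 1.4, 2.0]
opening: 0.0281
gripper_force: 30.0
```

>>> arm_command(steps=[{"translation": [0, 0, 0], "rotation": [0, 0, 0], "claw": 0}, {"translation": [0, 0, 0], "rotation": [0, 0, 0], "claw": 0}])

```text
clock: 7.85
tool_pos: [0.5476, -0.0271, 0.0548]
orientation: [-180.0, 0.0, -105.2]
force: [-2.7, 1.8, 6.7]
opening: 0.0281
gripper_force: 30.0
```

```bash
python3 go.py .5474 -.0282 .054 -105.1; python3 go.py .5658 .0394 .054 -105.1
```

```text
at 7.85 [ 0.5476 -0.0271  0.0548] [-1.7999e+02  2.0000e-02 -1.0516e+02] shift mm [ 1.1 -0.1  0.8] rot [-0.    0.   -0.01] [-2.7  1.8  6.7] 0.0281 30.01322329044342 [ 17.6  18.8 -27.6  -0.  -43.6 -32.8]
at 7.85 [ 0.5476 -0.0271  0.0548] [-1.7999e+02  2.0000e-02 -1.0516e+02] shift mm [-69.   -0.2   0.8] rot [-0.    0.   -0.01] [-2.7  1.8  6.7] 0.0281 30.01322329044342 [ 17.6  18.8 -27.6  -0.  -43.6 -32.8]
```

>>> arm_command(steps=[{"translation": [-5, 0, 0], "rotation": [0, 0, 0], "claw": 0}, {"translation": [-13, 0, 0], "rotation": [0, 0, 0], "claw": 0}, {"translation": [-22, 0, 0], "rotation": [0, 0, 0], "claw": 0}, {"translation": [-31, 0, 0], "rotation": [0, 0, 0], "claw": 0}, {"translation": [-38, 0, 0], "rotation": [0, 0, 0], "claw": 0}])

```text
clock: 8.35
tool_pos: [0.5573, 0.0086, 0.0547]
orientation: [180.0, -0.1, -105.2]
force: [-2.7, -6.3, 6.7]
opening: 0.0277
gripper_force: 30.0
```

>>> arm_command(steps=[{"translation": [-8, 0, 0], "rotation": [0, 0, 0], "claw": 0}, {"translation": [-16, 0, 0], "rotation": [0, 0, 0], "claw": 0}, {"translation": [-24, 0, 0], "rotation": [0, 0, 0], "claw": 0}, {"translation": [-30, 0, 0], "rotation": [0, 0, 0], "claw": 0}, {"translation": [-32, 0, 0], "rotation": [0, 0, 0], "claw": 0}])

```text
clock: 8.85
tool_pos: [0.5656, 0.0392, 0.0547]
orientation: [180.0, -0.1, -105.1]
force: [-2.6, -7.4, 7.1]
opening: 0.028
gripper_force: 30.0
```

```bash
python3 go.py .5658 .0394 .054 -105.1
python3 - <<'E'
from h import *
snap("scene","s2"); snap("side","d2")
p=cv2.imread("pics/s2.png")[245:345,265:398]; q=cv2.imread("pics/d2.png")[250:350,290:423]
f=lambda a:cv2.resize(a,(800,600),interpolation=cv2.INTER_CUBIC)
cv2.imwrite("pics/c2.png",f(p)); cv2.imwrite("pics/c3.png",f(q))
E
```

```text
at 8.85 [0.5656 0.0392 0.0547] [ 1.7998e+02 -1.0000e-01 -1.0514e+02] shift mm [-0.2 -0.1  0.7] rot [ 0.   -0.02 -0.01] [-2.6 -7.4  7.1] 0.028 30.00991255044937 [ 23.8  20.3 -25.2   0.1 -44.6 -39. ]
```

View pics/c2.png

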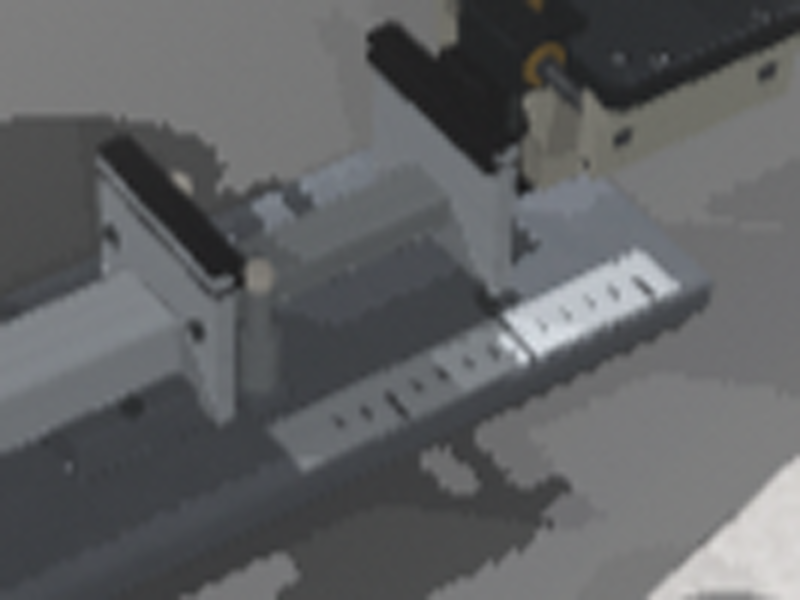

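The pointer's tip (513,320) is in line with the second long mark, from (505,325) to (535,362). The measured TCP travel is 68.7 mm, so I'll check the jaw displacement with depth.

```bash
python3 - <<'E'
from h import *
np.set_printoptions(precision=2,suppress=True)
O=np.array([.5309,-.087]); xh=np.array([.2622,.965]); yh=np.array([-.965,.2622])
for n,tags in(("scene",("scene0","s2")),("side",("side0","d2"))):
  for t in tags:
    P=cloud(n,t); x=(P[...,:2]-O)@xh*1e3; y=(P[...,:2]-O)@yh*1e3; z=P[...,2]*1e3
    def st(lo,hi,ylo=-33,yhi=-16):
        m=(z>91)&(z<97)&(y>ylo)&(y<yhi)&(x>lo)&(x<hi); return m.sum(),x[m].mean() if m.any() else 0,np.percentile(x[m],[3,97]) if m.any() else 0
    print(t,"fixed",st(-20,12),"moving",st(20,50) if t.endswith("0") else st(85,120))
E
python3 go.py .5658 .0394 .054 -105.1
```

```text
scene0 fixed (np.int64(45), np.float64(-0.808564834013022), array([-7.16,  5.89])) moving (np.int64(45), np.float64(34.15465880003696), array([27.87, 45.61]))
s2 fixed (np.int64(43), np.float64(-0.2654120586934608), array([-6.11,  5.76])) moving (np.int64(40), np.float64(101.71766568632172), array([ 95.94, 108.05]))
side0 fixed (np.int64(43), np.float64(-4.254318424696407), array([-9.83,  1.92])) moving (np.int64(44), np.float64(29.103153564373375), array([22.61, 35.98]))
d2 fixed (np.int64(46), np.float64(-4.304517063747495), array([-11.1 ,   2.53])) moving (np.int64(47), np.float64(104.60900613672933), array([ 92.89, 119.9 ]))
at 8.95 [0.5656 0.0392 0.0547] [ 1.7998e+02 -9.0000e-02 -1.0515e+02] shift mm [-0.2 -0.1  0.7] rot [ 0.   -0.02 -0.01] [-2.1 -6.2  7. ] 0.028 30.009666234254837 [ 23.8  20.3 -25.2   0.1 -44.6 -39. ]
```

View pics/c3.png

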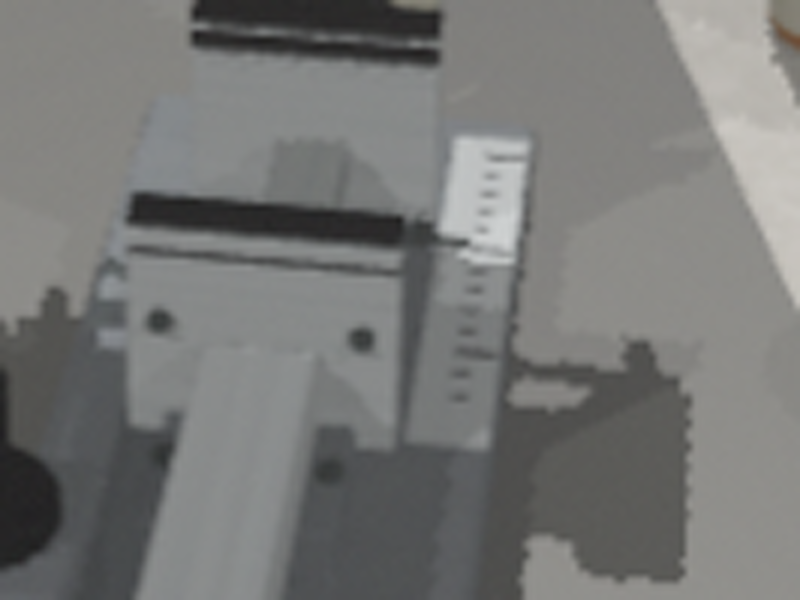

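Side view: the pointer's tip (465,242) meets the 100 mark at (470,245). The marks for 50 and 150 are at (458,351) and (487,157).

Run:
```python
from h import *
O=np.array([.5309,-.087]); xh=np.array([.2622,.965]); yh=np.array([-.965,.2622])
def g(n,t,u0,v0,u,v,z):
    p=pz(n,t,u0+(u+.5)/6.015-.5,v0+(v+.5)/6-.5,z)[:2]-O; return round(p@xh*1e3,1),round(p@yh*1e3,1)
for nm,u,v,z in(("50",458,351,.017),("50o",493,355,.017),("100o",505,251,.017),("150",487,157,.017),("150o",523,158,.017),("ptr",465,242,.019),("ptr root",425,236,.019)): print("side",nm,g("side","d2",290,250,u,v,z))
for nm,u,v,z in(("50",390,394,.017),("50o",406,416,.017),("100o",533,362,.017),("150",640,280,.017),("150o",655,298,.017),("ptr",507,322,.019),("root",482,300,.019)): print("scene",nm,g("scene","s2",265,245,u,v,z))
```

```text
side 50 (np.float64(49.1), np.float64(-46.3))
side 50o (np.float64(48.7), np.float64(-56.0))
side 100o (np.float64(99.3), np.float64(-55.4))
side 150 (np.float64(148.1), np.float64(-46.3))
side 150o (np.float64(149.1), np.float64(-57.0))
side ptr (np.float64(99.2), np.float64(-43.8))
side ptr root (np.float64(100.5), np.float64(-32.2))
scene 50 (np.float64(53.3), np.float64(-47.6))
scene 50o (np.float64(52.1), np.float64(-58.4))
scene 100o (np.float64(100.5), np.float64(-61.1))
scene 150 (np.float64(153.3), np.float64(-49.6))
scene 150o (np.float64(152.3), np.float64(-59.2))
scene ptr (np.float64(103.0), np.float64(-43.1))
scene root (np.float64(102.2), np.float64(-30.1))
```

>>> arm_command(steps=[{"translation": [-0.7, 0, 0], "rotation": [0, 0, 0], "claw": 0}, {"translation": [-0.7, 0, 0], "rotation": [0, 0, 0], "claw": 0}, {"translation": [-0.7, 0, 0], "rotation": [0, 0, 0], "claw": 0}, {"translation": [-0.7, 0, 0], "rotation": [0, 0, 0], "claw": 0}, {"translation": [-0.7, 0, 0], "rotation": [0, 0, 0], "claw": 0}])

```text
clock: 9.45
tool_pos: [0.5657, 0.0396, 0.0547]
orientation: [180.0, -0.1, -105.2]
force: [-2.5, -7.0, 7.2]
opening: 0.0278
gripper_force: 30.0
```

```bash
python3 go.py .5658 .0394 .054 -105.1; python3 -c "
from h import *
print(ctrl.close_job())"
```

```text
at 9.45 [0.5657 0.0396 0.0547] [ 1.7998e+02 -9.0000e-02 -1.0517e+02] shift mm [ 0.2 -0.1  0.7] rot [ 0.   -0.02 -0.01] [-2.5 -7.   7.2] 0.0278 30.010339468717575 [ 23.8  20.3 -25.2   0.1 -44.6 -39. ]
the job is handed in; nothing more can be done
None
```

The job is handed in: the lift knob is back at its zero stop, and the arm is held, button squeezed, with its pointer within about 1 mm of the 100 mm mark; I kept clear of the spool, jar and board.

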